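# Send a wheel bearing round the counter's parts track

## Robot

A 7-joint arm with a two-finger parallel gripper is mounted at the origin on the work surface. World frame = base frame: x ahead of the robot, y to its left, z up, the work surface at z = 0. Lengths are in m, angles in rad, forces in N, time in s.
With the tool pointing down it reaches from about 0.425 to 0.875 m from the base axis. Payload 4.7 kg.
Tool frame: the origin (TCP) lies midway between the tips of the shut fingers; the grasp point (between the pads) lies 19 mm behind it (ctrl.grip_point_offset is the distance from the TCP to the grasp point, in m); z points along the fingers, y is the line along which they close (so a half turn about z gives the same grasp; the last joint's range is limited). The gripper opens to 87 mm and grips with 3 to 60 N. Pads are 19 mm wide; open, the fingers measure 117 mm over their backs; the gripper's body (75 mm by 190 mm) begins 51 mm behind the grasp point.
Start: joints at [1.225, 0.321, -0.07, 1.45, 0.023, 1.371, -0.057], TCP at [0.229, -0.608, 0.223] pointing down, gripper open.
Joint ranges: [-2.86, 2.86], [-0.3, 2.09], [-1.38, 1.24], [0.06, 2.45], [-1.56, 4.7], [0.09, 2.05], [-2.69, 2.69]. Speed limits (rad/s): [2.57, 2.57, 3.14, 3.14, 3.14, 3.14, 3.14].

## Interface

Orientations are given as a rotation vector (axis times angle).
In Python, from bench import ctrl gives the robot as it stands. The module is installed in compiled form; this text tells all that it offers.
- The arm moves only by the shell command python3 -m handwheel 'ROWS' [OPENING] [FORCE]. ROWS is JSON, a list of rows, each an object of numbers: "x", "y", "z": the shift along the tool's x, y, z in m; "wx", "wy", "wz": the turn, a rotation vector about the tool's x, y, z in degrees. A call has 1 to 10 rows; each row is the pose to reach, as a shift and turn from the pose commanded when the call began, along the tool's axes at that moment; what a row does not reach only later rows make up. A row lasts 1/12 s, in which the tool goes at most 41.7 mm and 7.16 degrees, less where a joint would pass 70% of its speed; a pose out of reach is approached as far as the arm can. A call with a gripper value outside its range is refused whole. OPENING is the finger opening in m, from 0 to 0.087, set as the call begins (- or left out, the last holds). The fingers move at their own pace and stop on an object; FORCE is the grip in N (left out, the last holds). Time passes only in rows, so rows that repeat a pose let the fingers close. It gives the time, the measured TCP pose, the force, the opening and the grip force at its end, in the units of the state.
- ctrl.get_state(): the state, without advancing time (a new reading comes with each control period).
- ctrl.get_image(name): name is "side" or "top"; returns a dict with "image" (384x512x3 uint8, red, green, blue), "K" (3x3 intrinsics, pixels), "k1" (the pictures are not rectified: a ray, as slopes to the right and down, at radius r is drawn at 1 + k1 r^2 times it, then the intrinsics apply), "world_to_cam" (4x4, takes a point from world to camera coordinates). Camera axes: x right, y down, z forward; pixel columns grow to the right and rows downward; lengths in m; the calibration is good to about 2 mm. A picture is of the moment at which its call begins. There is no depth.
- ctrl.close_job(): hands the job in; it is judged then, once.
The state is a dict: "time": time; "joint_positions": joint angles; "qd": joint speeds; "joint_torque": joint torques, N m; "position": TCP position; "tool_rot": TCP orientation; "ft_force": force on the tool from outside, world axes, zero at the start; "torque": the same for the moment, N m; "grip_width": opening from 0.0 (shut) to 1.0 (fully open); "grip_force": force on a finger pad.
Only numpy, scipy, OpenCV 4.12 (cv2) and the standard library are available. Lean on these libraries where they do the work, as an engineer would, in place of code of your own. Each camera call takes 0.05 s, during which the arm holds its last target. There are 200 camera calls.

## Task

Put the loose wheel bearing over the spigot of the sled so that it sits flat, then push the sled gently along its track, round the bend and on until it is fully home: resting against the buffer of the end stop, with the spring catch snapped out behind its front runner. Never force or jam the sled, keep it down in the track with the bearing aboard, and leave the other things on the counter as they are.

Things in the scene. Friction and masses are not known exactly. Their poses are not given: they have to be found in the camera images.
- track: Fixed plywood board (370 x 285 x 12 mm) carrying the rails. Origin: the bend's centre of curvature, at the board's underside; z up. Centreline of the channel: x = -100 mm from y = -120 (open end, the sled starts here, heading +y) to y = 0; quarter circle of radius 100 about the origin to (0, 100); then y = 100 towards +x.
- rails: The two aluminium guide rails fixed on the board, 8 mm high above it, 6 thick, 43 apart inside, with the end stop, its buffer and catch; same origin and axes as the track. More than 20 N in all between these and the sled counts as forcing or jamming it.
- last_leg (a point): Point on the board's top on the channel's centreline where the bend ends and the straight last leg begins (track x 0, y 100 mm); axes as the track. The dark steel stop across the leg, catch included, is clamped by hand anywhere over 60 mm, its place not measured: the sled's origin is home somewhere 49 to 112 mm along x from here, to be found by feel.
- sled: Loose sled in the channel, 350 g. Two round nylon runners (40 mm diameter, 15 high, at x = +25 and -25 mm, 1.5 mm play each side) under a steel plate 86 x 50 mm, top 20 mm above the origin. Origin: on the board, midway between the runners; +x the way to travel. At the tail an upright push plate 46 mm wide, 8 thick, rear face at x = -47, from 15 to 55 mm above the origin. Slides at 1 to 3 N.
- seat (a point): Point on top of the sled's plate, on the axis of its spigot (22 mm diameter, 22 mm tall, tapered tip, at the plate's middle): the bearing's origin lies here when seated.
- bearing: Loose steel wheel bearing, a plain ring standing on its flat face on the counter left of the track: 56 mm outside diameter, 30 mm bore, 30 mm high, about 0.2 kg. Origin: centre of its underside, z along the axis.
- catch (a joint): Spring catch on the stop, on the last leg's +y side: a free-turning steel roller, 10 mm diameter, standing 8 mm into the channel just above the rail. Value in m: 0 = out; a passing runner pushes it in to about 0.005 (2.4 N of spring at 0, 4 N there). It springs out again behind the front runner (to 0 to 0.003) when the sled is home. Passing it takes some 3 to 7 N more push.
- buffer (a joint): Rubber buffer on the face of the stop, which the front runner meets. Value in m: how far it is squeezed, 0 = untouched, at most 0.004, 1.5 N per mm, then the stop is hard. A sled that is home rests on it, held there by the catch, squeezing it by about 0.001.
- tape: Bystander: roll of tape lying flat on the board inside the bend, 84 mm diameter, 24 mm high. Origin: centre of its underside.
- mug: Bystander: white mug, 80 mm diameter, 95 mm high. Origin: centre of its underside.
- can: Bystander: grey can, 66 mm diameter, 110 mm high. Origin: centre of its underside.
- screwdriver: Bystander: screwdriver lying on the counter to the far right. Origin: under its middle.
Things that resemble listed ones, but are neither listed nor needed, are in the scene too. What is shaped like the sled but blue or orange is not meant.

How it is judged:
By the outcome, as a careful person would: the job done as asked, in the order asked, and still so for the second after the job is handed in, with the robot touching nothing.
It also fails if it takes over 72 s, if anything falls off the work surface, if the arm or the gripper's body presses on something with over 40 N, if the wrist force passes 120 N, or if a joint passes its speed limit or range.

## Working session

There is one attempt and no reset: what is moved stays moved. The work goes in short steps, Python scripts to look and compute and a shell command to move; the robot and the scene stay as the last step left them, time stands still between calls to the robot, and variables do not carry over. Pictures are saved under pics/ and viewed, at most 10 in all, crops included, and the job is handed in when it is done.

```bash
mkdir -p pics
python3 - <<'E'
from bench import ctrl
import cv2,numpy as np
print(ctrl.get_state())
for n in("side","top"):
    d=ctrl.get_image(n);cv2.imwrite(f"pics/{n}0.png",d["image"][:,:,::-1]);print(n,d["K"],d["k1"],d["world_to_cam"])
E
```

```text
{'time': 0.0, 'joint_positions': array([ 1.22509607,  0.32182213, -0.07007899,  1.45166193,  0.02260609,
        1.3707866 , -0.05690769]), 'qd': array([-2.22837033e-03, -8.81219190e-04, -4.28429648e-04, -1.64493224e-07,
       -1.00104596e-03, -2.59256198e-04,  1.23356409e-03]), 'joint_torque': array([ 4.55195513e-04, -4.91289890e+01, -4.03510798e-01, -3.12526703e+01,
       -6.38734270e-02,  4.39544418e-02,  1.82615640e-04]), 'position': array([ 0.22861299, -0.60788846,  0.22146859]), 'tool_rot': array([-3.08907781e+00, -5.61828605e-01,  6.92638921e-04]), 'ft_force': array([-0.28927616, -0.7169746 ,  0.2942229 ]), 'torque': array([-0.01474821,  0.01910906, -0.03701265]), 'grip_force': 0.0, 'grip_width': 0.9964847976894333}
side [[381.28142537   0.         258.75252999]
 [  0.         381.28142537 189.5324842 ]
 [  0.           0.           1.        ]] -0.12702115341128034 [[-0.88114903 -0.4723179   0.02218536  0.36224847]
 [-0.27351317  0.47086555 -0.83873487  0.17038935]
 [ 0.38570317 -0.7451184  -0.54408789  1.11291863]
 [ 0.          0.          0.          1.        ]]
top [[435.07060733   0.         257.61934999]
 [  0.         435.07060733 191.76188561]
 [  0.           0.           1.        ]] -0.08062993072105547 [[-0.01697031 -0.99984728  0.00417523 -0.03290741]
 [-0.99400172  0.01641958 -0.1081248   0.45432414]
 [ 0.10803973 -0.0059851  -0.99412856  1.17116522]
 [ 0.          0.          0.          1.        ]]
```

View pics/side0.png

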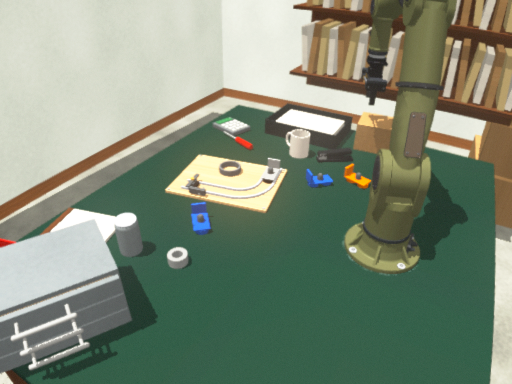

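View pics/top0.png

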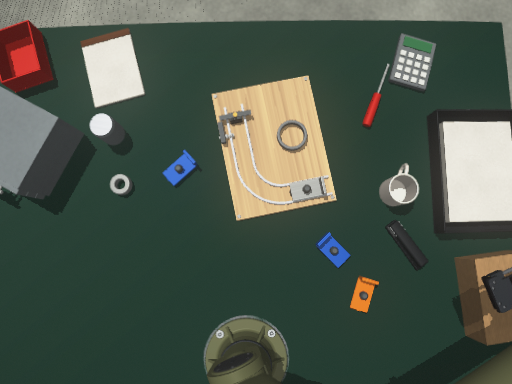

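The side view shows the board at (228,180), the grey sled at (271,172), the bearing at (178,258) and the stop at (195,185). In the top view the grey sled is at (310,188), push plate at (326,186), stop at (235,118), tape at (292,135) and bearing at (121,184).

Sled candidates in the top view are grey (310,188), blue (180,168), blue (334,250) and orange (363,294). The grey one fits, since it is the only one in the channel and isn't blue or orange. I'll confirm that in a crop.

```bash
cat > h.py <<'E'
import numpy as np,cv2
from bench import ctrl
from scipy.optimize import least_squares
from scipy.spatial.transform import Rotation as R
def proj(d,P):
    W=np.array(d["world_to_cam"]);D=np.array([d["k1"],0,0,0,0.])
    return cv2.projectPoints(np.atleast_2d(np.array(P,float)),cv2.Rodrigues(W[:3,:3])[0],W[:3,3],np.array(d["K"]),D)[0][:,0]
def ray(d,uv):
    W=np.array(d["world_to_cam"]);n=cv2.undistortPoints(np.array([[uv]],float),np.array(d["K"]),np.array([d["k1"],0,0,0,0.]))[0,0]
    return -W[:3,:3].T@W[:3,3],W[:3,:3].T@np.r_[n,1]
def atz(d,uv,z):
    c,r=ray(d,uv);return c+r*(z-c[2])/r[2]
def tri(d1,u1,d2,u2):
    f=lambda X:np.r_[proj(d1,X)[0]-u1,proj(d2,X)[0]-u2]
    s=least_squares(f,atz(d1,u1,.02));return s.x,np.abs(s.fun).max()
E
python3 - <<'E'
import cv2,numpy as np
t=cv2.imread("pics/top0.png");s=cv2.imread("pics/side0.png")
c=lambda i,x,y,w,h,k:cv2.resize(i[y:y+h,x:x+w],None,fx=k,fy=k,interpolation=cv2.INTER_CUBIC)
a=c(t,205,70,135,150,4)   #540x600
b=np.vstack([c(t,100,165,40,38,6)[:228,:240],c(s,155,235,48,46,5)[:230,:240]])
o=np.zeros((600,800,3),np.uint8);o[:,:540]=a;o[:b.shape[0],550:550+240]=b;cv2.imwrite("pics/c1.png",o)
cv2.imwrite("pics/c2.png",c(s,165,148,125,62,6))
E
```

```text
(no output)
```

View pics/c1.png

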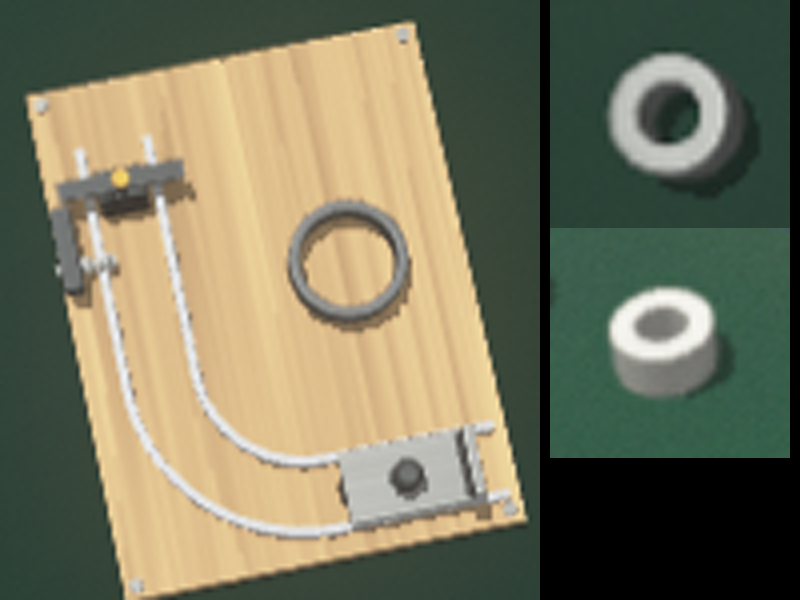

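View pics/c2.png

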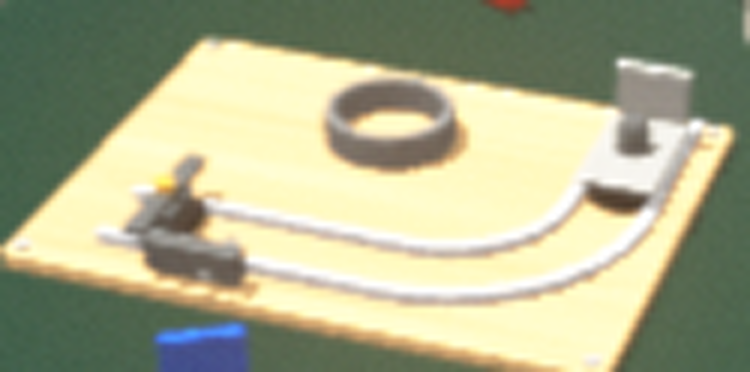

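The crop confirms the grey sled in the channel, with its dark spigot at crop (408,474), i.e. (306.6,188), and its push plate towards the open end at the right. The stop is at crop (120,180), catch roller at (108,265). The bearing's top face is at (119,183.6) in top and (177,253) in side.

```bash
cat > m.py <<'E'
from h import *
T=ctrl.get_image("top");S=ctrl.get_image("side")
ct=lambda L:np.array([(205+(u+.5)/4-.5,70+(v+.5)/4-.5) for u,v in L])
cs=lambda L:np.array([(165+(u+.5)/6-.5,148+(v+.5)/6-.5) for u,v in L])
O=ct([(80,155),(108,300),(117,345),(127,400),(147,445),(180,487),(230,520),(290,533),(345,527),(510,494)])
I=ct([(149,140),(160,195),(175,270),(187,345),(203,395),(232,435),(265,455),(300,462),(335,460),(490,427)])
Os=cs([(105,236),(330,285),(400,295),(470,297),(540,285),(590,265),(640,225),(665,185),(697,127)])
Is=cs([(140,190),(220,208),(300,225),(380,240),(450,248),(510,238),(550,220),(580,192)])
def dist(p):
    x,y=p
    return np.where(y<=0,-x,np.where(x>=0,y,np.hypot(x,y)))
def f(q,both=True):
    e=[]
    for d,L,r in((T,O,124.5),(T,I,75.5))+(((S,Os,124.5),(S,Is,75.5)) if both else ()):
        P=np.array([atz(d,u,q[3])[:2] for u in L])-q[:2]
        c,s=np.cos(q[2]),np.sin(q[2]);P=P@np.array([[c,-s],[s,c]])
        e.append(dist(P.T*1000)-r)
    return np.concatenate(e)
s=least_squares(f,[.62,0.0,-.0,.02],x_scale=[.1,.1,.1,.01],loss="soft_l1");q=s.x
print("track",q,"res",np.abs(f(q)).mean(),np.abs(f(q)).max(),f(q).round(1))
s2=least_squares(lambda p:f(np.r_[p,.02],False),q[:3],x_scale=[.1,.1,.1],loss="soft_l1");print("toponly",s2.x)
totrack=lambda p:(R.from_euler("z",-q[2]).apply(np.r_[p[:2]-q[:2],p[2]])*1000).round(1)
for n,a,b in(("bearing top",(119.2,183.6),(177.2,253)),("spigot top",ct([(408,474)])[0],cs([(633,118)])[0]),
  ("stop yellow",ct([(121,178)])[0],cs([(166,184)])[0]),("plate top mid",ct([(472,462)])[0],cs([(656,66)])[0]),("roller",ct([(108,265)])[0],cs([(240,262)])[0]),
  ("corner near",ct([(126,598)])[0],cs([(605,372)])[0]),("corner TL",ct([(27,95)])[0],cs([(4,250)])[0])):
    X,e=tri(T,a,S,b);print(n,X.round(4),round(e,1),"track",totrack(X))
print("sled spigot at z=.054",totrack(atz(T,ct([(408,474)])[0],.054)), "bearing z.03",atz(T,(119.2,183.6),.03),atz(S,(177.2,253),.03))
E
python3 m.py
```

```text
track [ 0.54773495 -0.10380892  0.17433693  0.01693252] res 0.9893185152422458 4.126912670483989 [ 0.6  0.2 -0.1  0.5 -0.1  0.8  1.6  0.8 -0.1 -0.8 -0.5 -0.7 -0.9  0.9
 -1.8 -1.2 -0.4  0.2  1.9 -0.3  2.1  4.1  1.1  1.1  0.1 -1.  -0.6  0.5
 -0.  -2.3 -0.3  0.7 -0.4 -1.4 -2.4 -0.9  3.4]
toponly [ 0.54710789 -0.10423227  0.17728653]
bearing top [0.4816 0.3406 0.0315] 0.1 track [ 11.9 449.2  31.5]
spigot top [ 0.4581 -0.1722  0.0539] 0.0 track [-100.1  -51.8   53.9]
stop yellow [0.6683 0.0186 0.0431] 0.3 track [139.9  99.6  43.1]
plate top mid [ 0.4636 -0.2133  0.0691] 0.1 track [-101.8  -93.2   69.1]
roller [0.6127 0.029  0.0133] 0.9 track [ 87.1 119.5  13.3]
corner near [0.3787 0.0194 0.0132] 0.6 track [-145.1  150.6   13.2]
corner TL [0.7393 0.0863 0.0122] 0.5 track [221.7 154.   12.2]
sled spigot at z=.054 [-100.1  -51.8   54. ] bearing z.03 [0.4821145  0.34131549 0.03      ] [0.48236089 0.33931549 0.03      ]
```

```bash
cat >> h.py <<'E'
TR=np.array([.5475,-.104,.175])
def w(x,y): # track mm -> world
    c,s=np.cos(TR[2]),np.sin(TR[2]);return np.array([TR[0]+(c*x-s*y)/1e3,TR[1]+(s*x+c*y)/1e3])
def go(*targets): # targets (x,y,z,toolY_deg): shift (mm) and rotvec(deg) in present tool frame
    s=ctrl.get_state();Rc=R.from_rotvec(s["tool_rot"]);p=s["position"];M=Rc.as_matrix()
    ya=np.degrees(np.arctan2(M[1,1],M[0,1]))
    print("t",round(s["time"],2),"p",(p*1e3).round(1),"toolY",ya.round(2),"F",s["ft_force"].round(2),"grip",s["grip_width"].round(3),s["grip_force"])
    for x,y,z,a in targets:
        t=np.radians(a+90);Rt=R.from_matrix([[np.cos(t),np.sin(t),0],[np.sin(t),-np.cos(t),0],[0,0,-1]])
        print("  xyz mm",(M.T@(np.array([x,y,z])-p)*1e3).round(1),"w deg",np.degrees((Rc.inv()*Rt).as_rotvec()).round(2))
E
python3 - <<'E'
from h import *
T=ctrl.get_image("top")
for n,u,z in(("can",(101,125),.11),("blue",(180,168),.03),("mug",(402,187),.095)):print(n,atz(T,u,z).round(3))
go((.55,-.2,.2215,-69.4),(.52,.1,.2215,-69.4),(.4818,.3404,.1,-69.4))
print(w(-100,-52))
E
```

```text
can [0.627 0.368 0.11 ]
blue [0.523 0.172 0.03 ]
mug [ 0.452 -0.418  0.095]Traceback (most recent call last):
  File "<stdin>", line 4, in <module>
  File "h.py", line 22, in go
    print("t",round(s["time"],2),"p",(p*1e3).round(1),"toolY",ya.round(2),"F",s["ft_force"].round(2),"grip",s["grip_width"].round(3),s["grip_force"])
                                                                                                            ^^^^^^^^^^^^^^^^^^^^^
AttributeError: 'float' object has no attribute 'round'
```

```bash
sed -i 's/s\["grip_width"\].round(3)/round(s["grip_width"],3)/' h.py
python3 - <<'E'
from h import *
go((.55,-.2,.2215,-69.4),(.52,.1,.2215,-69.4),(.4818,.3404,.1,-69.4))
E
```

```text
t 0.25 p [ 228.7 -608.2  222.1] toolY -69.38 F [-0.03  0.12 -0.41] grip 0.998 0.0
  xyz mm [ 444.4 -268.9    0.7] w deg [-0.05  0.    0.02]
  xyz mm [ 522.  -560.3    1. ] w deg [-0.05  0.    0.02]
  xyz mm [ 570.9 -798.6  122.7] w deg [-0.05  0.    0.02]
```

```bash
python3 -m handwheel '[{"x":0.444,"y":-0.269},{"x":0.444,"y":-0.269},{"x":0.444,"y":-0.269},{"x":0.444,"y":-0.269},{"x":0.444,"y":-0.269},{"x":0.444,"y":-0.269},{"x":0.444,"y":-0.269},{"x":0.444,"y":-0.269},{"x":0.444,"y":-0.269},{"x":0.444,"y":-0.269}]' 0.087
python3 -c "
from h import *
go((.52,.1,.2215,-69.4))"
```

```text
t 0.25 p [ 228.7 -608.2  222.1] toolY -69.38 F [-0.03  0.12 -0.41] grip 0.998 0.0
  xyz mm [ 522.  -560.3    1. ] w deg [-0.05  0.    0.02]invalid input at $[0]: expected keys x, y, z, wx, wy, wz
```

Every row needs all six keys.

```bash
python3 -m handwheel '[{"x":0.444,"y":-0.269,"z":0,"wx":0,"wy":0,"wz":0},{"x":0.444,"y":-0.269,"z":0,"wx":0,"wy":0,"wz":0},{"x":0.444,"y":-0.269,"z":0,"wx":0,"wy":0,"wz":0},{"x":0.444,"y":-0.269,"z":0,"wx":0,"wy":0,"wz":0},{"x":0.444,"y":-0.269,"z":0,"wx":0,"wy":0,"wz":0},{"x":0.444,"y":-0.269,"z":0,"wx":0,"wy":0,"wz":0},{"x":0.444,"y":-0.269,"z":0,"wx":0,"wy":0,"wz":0},{"x":0.444,"y":-0.269,"z":0,"wx":0,"wy":0,"wz":0},{"x":0.444,"y":-0.269,"z":0,"wx":0,"wy":0,"wz":0},{"x":0.444,"y":-0.269,"z":0,"wx":0,"wy":0,"wz":0}]' 0.087
python3 -c "
from h import *
go((.52,.1,.2215,-69.4),(.4818,.3404,.1,-69.4))"
```

```text
time: 1.08
position: [0.4872, -0.2791, 0.2228]
tool_rot: [3.09, 0.562, 0.0]
ft_force: [1.1, -0.3, 0.6]
grip_width: 1.004
grip_force: 0.0
t 1.08 p [ 487.2 -279.1  222.8] toolY -69.39 F [ 1.06 -0.3   0.56] grip 1.004 0.0
  xyz mm [ 164.1 -343.3    1. ] w deg [ 0.04 -0.    0.01]
  xyz mm [ 213.  -581.9  122.4] w deg [ 0.04 -0.    0.01]
```

```bash
python3 -m handwheel '[{"x":0.15,"y":-0.33,"z":0,"wx":0,"wy":0,"wz":0},{"x":0.15,"y":-0.33,"z":0,"wx":0,"wy":0,"wz":0},{"x":0.15,"y":-0.33,"z":0,"wx":0,"wy":0,"wz":0},{"x":0.15,"y":-0.33,"z":0,"wx":0,"wy":0,"wz":0},{"x":0.15,"y":-0.33,"z":0,"wx":0,"wy":0,"wz":0},{"x":0.15,"y":-0.33,"z":0,"wx":0,"wy":0,"wz":0},{"x":0.15,"y":-0.33,"z":0,"wx":0,"wy":0,"wz":0},{"x":0.15,"y":-0.33,"z":0,"wx":0,"wy":0,"wz":0},{"x":0.15,"y":-0.33,"z":0,"wx":0,"wy":0,"wz":0},{"x":0.15,"y":-0.33,"z":0,"wx":0,"wy":0,"wz":0}]' 0.087
python3 -c "
from h import *
go((.4818,.3404,.1,-69.4))"
```

```text
time: 1.92
position: [0.5098, 0.0895, 0.2231]
tool_rot: [-3.084, -0.579, -0.003]
ft_force: [-0.2, 0.3, 0.4]
grip_width: 0.996
grip_force: 0.0
t 1.92 p [509.8  89.5 223.1] toolY -68.73 F [-0.17  0.27  0.45] grip 0.996 0.0
  xyz mm [  64.7 -243.6  124. ] w deg [-0.18 -0.13  0.67]
```

```bash
python3 -m handwheel '[{"x":0.064,"y":-0.244,"z":0.05,"wx":0,"wy":0,"wz":0},{"x":0.064,"y":-0.244,"z":0.05,"wx":0,"wy":0,"wz":0},{"x":0.064,"y":-0.244,"z":0.05,"wx":0,"wy":0,"wz":0},{"x":0.064,"y":-0.244,"z":0.05,"wx":0,"wy":0,"wz":0},{"x":0.064,"y":-0.244,"z":0.05,"wx":0,"wy":0,"wz":0},{"x":0.064,"y":-0.244,"z":0.05,"wx":0,"wy":0,"wz":0},{"x":0.064,"y":-0.244,"z":0.05,"wx":0,"wy":0,"wz":0},{"x":0.064,"y":-0.244,"z":0.124,"wx":0,"wy":0,"wz":0},{"x":0.064,"y":-0.244,"z":0.124,"wx":0,"wy":0,"wz":0},{"x":0.064,"y":-0.244,"z":0.124,"wx":0,"wy":0,"wz":0}]' 0.087
python3 -c "
from h import *
go((.4818,.3404,.1,-69.4),(.4818,.3404,.005,-69.4))"
```

```text
time: 2.75
position: [0.4809, 0.3283, 0.092]
tool_rot: [3.086, 0.562, -0.017]
ft_force: [-0.8, -1.4, 0.5]
grip_width: 0.998
grip_force: 0.0
t 2.75 p [480.9 328.3  92. ] toolY -69.35 F [-0.82 -1.44  0.51] grip 0.998 0.0
  xyz mm [  5.1 -11.   -8.1] w deg [0.14 0.66 0.05]
  xyz mm [  6.2 -11.2  86.9] w deg [0.14 0.66 0.05]
```

```bash
python3 -m handwheel '[{"x":0,"y":0,"z":0,"wx":0,"wy":0,"wz":0},{"x":0,"y":0,"z":0,"wx":0,"wy":0,"wz":0},{"x":0,"y":0,"z":0,"wx":0,"wy":0,"wz":0},{"x":0,"y":0,"z":0,"wx":0,"wy":0,"wz":0}]' 0.087 >/dev/null
python3 -c "
from h import *
go((.4818,.3404,.1,-69.4),(.4818,.3404,.005,-69.4))
for n in('top','side'):
    d=ctrl.get_image(n);cv2.imwrite(f'pics/a_{n}.png',d['image'][:,:,::-1])
a=cv2.imread('pics/a_top.png')[130:230,60:180];b=cv2.imread('pics/a_side.png')[200:300,120:240]
cv2.imwrite('pics/c3.png',cv2.resize(np.vstack([a,b]),None,fx=3,fy=3,interpolation=cv2.INTER_CUBIC))"
```

```text
t 3.08 p [486.  332.4 100.9] toolY -69.42 F [-0.17 -0.03  0.4 ] grip 0.998 0.0
  xyz mm [-1.1 -9.   0.9] w deg [-0.02 -0.22 -0.02]
  xyz mm [-1.4 -8.9 95.9] w deg [-0.02 -0.22 -0.02]
```

View pics/c3.png

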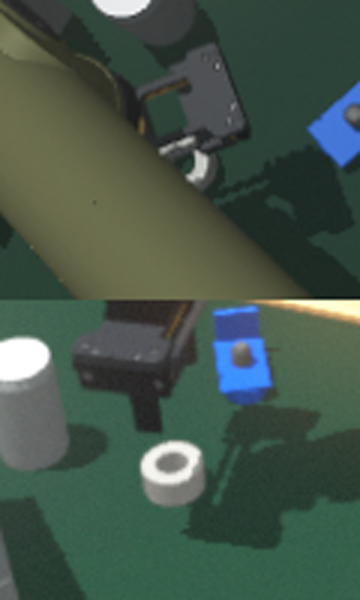

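The crop shows the gripper just above the bearing (side crop (172,472)), with the can clear of it and the blue decoy well to the right. I'll descend and grip.

```bash
python3 -m handwheel '[{"x":-0.001,"y":-0.009,"z":0,"wx":0,"wy":0,"wz":0},{"x":-0.001,"y":-0.009,"z":0.02,"wx":0,"wy":0,"wz":0},{"x":-0.001,"y":-0.009,"z":0.04,"wx":0,"wy":0,"wz":0},{"x":-0.001,"y":-0.009,"z":0.06,"wx":0,"wy":0,"wz":0},{"x":-0.001,"y":-0.009,"z":0.078,"wx":0,"wy":0,"wz":0},{"x":-0.001,"y":-0.009,"z":0.088,"wx":0,"wy":0,"wz":0},{"x":-0.001,"y":-0.009,"z":0.094,"wx":0,"wy":0,"wz":0},{"x":-0.001,"y":-0.009,"z":0.096,"wx":0,"wy":0,"wz":0},{"x":-0.001,"y":-0.009,"z":0.096,"wx":0,"wy":0,"wz":0},{"x":-0.001,"y":-0.009,"z":0.096,"wx":0,"wy":0,"wz":0}]' 0.087
python3 -c "
from h import *
go((.4818,.3404,.005,-69.4))"
```

```text
time: 4.02
position: [0.481, 0.3404, 0.0035]
tool_rot: [-3.09, -0.562, -0.002]
ft_force: [0.1, -0.6, 1.1]
grip_width: 0.998
grip_force: 0.0
t 4.02 p [481.  340.4   3.5] toolY -69.38 F [ 0.05 -0.62  1.1 ] grip 0.998 0.0
  xyz mm [ 0.7  0.3 -1.5] w deg [-0.02 -0.09  0.02]
```

```bash
python3 -m handwheel '[{"x":0,"y":0,"z":0,"wx":0,"wy":0,"wz":0},{"x":0,"y":0,"z":0,"wx":0,"wy":0,"wz":0},{"x":0,"y":0,"z":0,"wx":0,"wy":0,"wz":0},{"x":0,"y":0,"z":0,"wx":0,"wy":0,"wz":0},{"x":0,"y":0,"z":0,"wx":0,"wy":0,"wz":0},{"x":0,"y":0,"z":0,"wx":0,"wy":0,"wz":0},{"x":0,"y":0,"z":0,"wx":0,"wy":0,"wz":0},{"x":0,"y":0,"z":0,"wx":0,"wy":0,"wz":0}]' 0.03 20
python3 -c "
from h import *
go((.4818,.3404,.005,-69.4))"
```

```text
time: 4.68
position: [0.4804, 0.34, 0.0026]
tool_rot: [-3.091, -0.562, -0.0]
ft_force: [-0.0, -0.6, 0.3]
grip_width: 0.631
grip_force: 19.9
t 4.68 p [480.4 340.    2.6] toolY -69.38 F [-0.03 -0.57  0.31] grip 0.631 19.855305615315046
  xyz mm [ 1.4  0.1 -2.4] w deg [-0.01 -0.01  0.02]
```

```bash
python3 -m handwheel '[{"x":0,"y":0,"z":-0.02,"wx":0,"wy":0,"wz":0},{"x":0,"y":0,"z":-0.05,"wx":0,"wy":0,"wz":0},{"x":0,"y":0,"z":-0.08,"wx":0,"wy":0,"wz":0},{"x":0,"y":0,"z":-0.11,"wx":0,"wy":0,"wz":0},{"x":0,"y":0.03,"z":-0.13,"wx":0,"wy":0,"wz":0},{"x":0,"y":0.06,"z":-0.14,"wx":0,"wy":0,"wz":0},{"x":0,"y":0.09,"z":-0.14,"wx":0,"wy":0,"wz":0},{"x":0,"y":0.09,"z":-0.14,"wx":0,"wy":0,"wz":0}]' 0.03 20
python3 -c "
from h import *
print(w(-100,-52))
go((*w(-95,-52),.14,10),(*w(-100,-52),.11,10))"
```

```text
time: 5.35
position: [0.516, 0.2472, 0.1424]
tool_rot: [3.087, 0.546, 0.002]
ft_force: [1.4, -1.0, -3.2]
grip_width: 0.629
grip_force: 19.9
[ 0.45808097 -0.17261659]
t 5.35 p [516.  247.2 142.4] toolY -69.94 F [ 1.38 -0.96 -3.17] grip 0.629 19.864832519638185
  xyz mm [-193.5  375.3    4.8] w deg [  0.3    0.25 -79.94]
  xyz mm [-198.4  374.3   34.8] w deg [  0.3    0.25 -79.94]
```

```bash
python3 -m handwheel '[{"x":-0.016,"y":0.031,"z":0,"wx":0,"wy":0,"wz":-7},{"x":-0.032,"y":0.062,"z":0,"wx":0,"wy":0,"wz":-14},{"x":-0.048,"y":0.093,"z":0,"wx":0,"wy":0,"wz":-21},{"x":-0.064,"y":0.124,"z":0,"wx":0,"wy":0,"wz":-28},{"x":-0.08,"y":0.155,"z":0,"wx":0,"wy":0,"wz":-35},{"x":-0.096,"y":0.186,"z":0,"wx":0,"wy":0,"wz":-42},{"x":-0.112,"y":0.217,"z":0,"wx":0,"wy":0,"wz":-49},{"x":-0.128,"y":0.248,"z":0,"wx":0,"wy":0,"wz":-56},{"x":-0.144,"y":0.279,"z":0,"wx":0,"wy":0,"wz":-63},{"x":-0.155,"y":0.301,"z":0,"wx":0,"wy":0,"wz":-70}]' 0.03 20
python3 -c "
from h import *
go((*w(-100,-52),.14,10))"
```

```text
time: 6.18
position: [0.4722, -0.0799, 0.142]
tool_rot: [-2.372, -2.06, 0.002]
ft_force: [1.4, 0.2, -2.3]
grip_width: 0.635
grip_force: 19.9
t 6.18 p [472.2 -79.9 142. ] toolY -8.04 F [ 1.39  0.16 -2.32] grip 0.635 19.865734856098243
  xyz mm [-93.7  -1.    2.1] w deg [ -0.07   0.05 -18.04]
```

```bash
python3 -m handwheel '[{"x":-0.02,"y":0.004,"z":0,"wx":0,"wy":0,"wz":-5},{"x":-0.045,"y":0.004,"z":0,"wx":0,"wy":0,"wz":-9},{"x":-0.062,"y":0.004,"z":0,"wx":0,"wy":0,"wz":-9},{"x":-0.068,"y":0.004,"z":0,"wx":0,"wy":0,"wz":-9},{"x":-0.068,"y":0.004,"z":0,"wx":0,"wy":0,"wz":-9},{"x":-0.068,"y":0.004,"z":0,"wx":0,"wy":0,"wz":-9},{"x":-0.068,"y":0.004,"z":0,"wx":0,"wy":0,"wz":-9}]' 0.03 20
python3 -c "
from h import *
go((*w(-100,-52),.14,10),(*w(-100,-52),.063,10))"
```

```text
time: 6.77
position: [0.4678, -0.1438, 0.1424]
tool_rot: [-2.205, -2.237, -0.0]
ft_force: [0.2, -0.0, -2.2]
grip_width: 0.633
grip_force: 19.9
t 6.77 p [ 467.8 -143.8  142.4] toolY 0.82 F [ 0.17 -0.04 -2.18] grip 0.633 19.86765806359017
  xyz mm [-28.6 -10.2   2.4] w deg [-0.01 -0.04 -9.18]
  xyz mm [-28.7 -10.2  79.4] w deg [-0.01 -0.04 -9.18]
```

```bash
python3 -m handwheel '[{"x":-0.01,"y":-0.004,"z":0,"wx":0,"wy":0,"wz":-4},{"x":-0.022,"y":-0.008,"z":0.02,"wx":0,"wy":0,"wz":-8},{"x":-0.0287,"y":-0.0102,"z":0.04,"wx":0,"wy":0,"wz":-9.2},{"x":-0.0287,"y":-0.0102,"z":0.05,"wx":0,"wy":0,"wz":-9.2},{"x":-0.0287,"y":-0.0102,"z":0.052,"wx":0,"wy":0,"wz":-9.2},{"x":-0.0287,"y":-0.0102,"z":0.052,"wx":0,"wy":0,"wz":-9.2},{"x":-0.0287,"y":-0.0102,"z":0.052,"wx":0,"wy":0,"wz":-9.2}]' 0.03 20
python3 -c "
from h import *
go((*w(-100,-52),.09,10),(*w(-100,-52),.036,10))
for n in('top','side'):
    d=ctrl.get_image(n);cv2.imwrite(f'pics/b_{n}.png',d['image'][:,:,::-1])
a=cv2.imread('pics/b_top.png')[140:230,250:370];b=cv2.imread('pics/b_side.png')[125:215,220:340]
cv2.imwrite('pics/c4.png',cv2.resize(np.hstack([b,a]),(800,300),interpolation=cv2.INTER_CUBIC))"
```

```text
time: 7.35
position: [0.4588, -0.1734, 0.0914]
tool_rot: [2.019, 2.406, 0.001]
ft_force: [-0.2, -0.1, -1.5]
grip_width: 0.634
grip_force: 19.9
t 7.35 p [ 458.8 -173.4   91.4] toolY 9.98 F [-0.16 -0.12 -1.5 ] grip 0.634 19.868609080695023
  xyz mm [ 0.9 -0.6  1.4] w deg [ 0.06  0.02 -0.02]
  xyz mm [ 0.9 -0.6 55.4] w deg [ 0.06  0.02 -0.02]
```

View pics/c4.png

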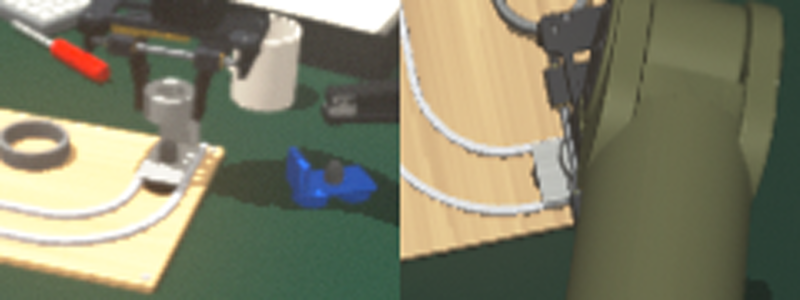

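The side crop shows the bearing held level above the sled, top face at (169,92), i.e. side (270.4,152.3). I'll check its offset from the spigot.

```bash
python3 -c "
from h import *
d=ctrl.get_image('side')
print(atz(d,(270.4,152.3),.119), atz(d,(165+633/6-.4,148+118/6-.4),.054))"
```

```text
[ 0.45571871 -0.16485567  0.119     ] [ 0.45777092 -0.17204099  0.054     ]
```

```bash
python3 -c "
from h import *
d=ctrl.get_image('side');im=d['image'][:,:,::-1].copy()
k=12;x0,y0=245,138
c=cv2.resize(im[y0:y0+48,x0:x0+50],None,fx=k,fy=k,interpolation=cv2.INTER_CUBIC)
th=np.linspace(0,6.283,80)
def cir(o,r,z,col):
    P=np.c_[o[0]+r*np.cos(th),o[1]+r*np.sin(th),0*th+z];p=((proj(d,P)-[x0,y0]+.5)*k).astype(int);cv2.polylines(c,[p],True,col,1)
for z in(.0888,.1188):cir((.4588,-.1734),.028,z,(0,0,255))
cir((.4588,-.1734),.015,.1188,(0,0,255))
cir((.4581,-.1722),.011,.032,(0,255,0));cir((.4581,-.1722),.007,.054,(0,255,0))
cv2.imwrite('pics/c5.png',c)"
```

```text
(no output)
```

View pics/c5.png

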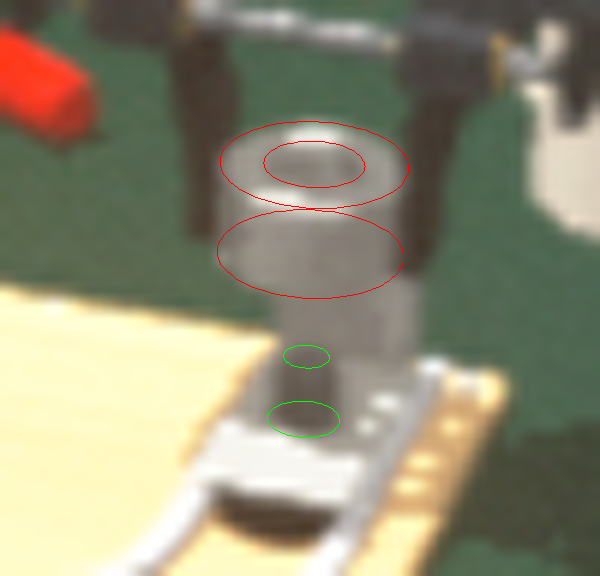

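The overlay shows the bearing where predicted, within about 2 mm, and centred over the spigot. I'll lower it.

```bash
python3 -m handwheel '[{"x":0,"y":-0.0006,"z":0.01,"wx":0,"wy":0,"wz":0},{"x":0,"y":-0.0006,"z":0.02,"wx":0,"wy":0,"wz":0},{"x":0,"y":-0.0006,"z":0.028,"wx":0,"wy":0,"wz":0},{"x":0,"y":-0.0006,"z":0.034,"wx":0,"wy":0,"wz":0},{"x":0,"y":-0.0006,"z":0.038,"wx":0,"wy":0,"wz":0},{"x":0,"y":-0.0006,"z":0.04,"wx":0,"wy":0,"wz":0},{"x":0,"y":-0.0006,"z":0.042,"wx":0,"wy":0,"wz":0},{"x":0,"y":-0.0006,"z":0.042,"wx":0,"wy":0,"wz":0}]' 0.03 20
python3 -c "
from h import *
go((*w(-100,-52),.0355,10))"
```

```text
time: 8.22
position: [0.4571, -0.1746, 0.0483]
tool_rot: [-2.021, -2.405, 0.0]
ft_force: [-0.2, -0.3, -1.8]
grip_width: 0.631
grip_force: 19.9
t 8.22 p [ 457.1 -174.6   48.3] toolY 9.9 F [-0.17 -0.31 -1.77] grip 0.631 19.8685960742705
  xyz mm [ 1.8  1.3 12.8] w deg [-0.02 -0.01 -0.1 ]
```

```bash
python3 -m handwheel '[{"x":0.0015,"y":0.001,"z":0.003,"wx":0,"wy":0,"wz":0},{"x":0.0015,"y":0.001,"z":0.006,"wx":0,"wy":0,"wz":0},{"x":0.0015,"y":0.001,"z":0.009,"wx":0,"wy":0,"wz":0},{"x":0.0015,"y":0.001,"z":0.011,"wx":0,"wy":0,"wz":0},{"x":0.0015,"y":0.001,"z":0.012,"wx":0,"wy":0,"wz":0},{"x":0.0015,"y":0.001,"z":0.0125,"wx":0,"wy":0,"wz":0},{"x":0.0015,"y":0.001,"z":0.0125,"wx":0,"wy":0,"wz":0}]' 0.03 20
python3 -c "
from h import *
go((*w(-100,-52),.0355,10))"
```

```text
time: 8.8
position: [0.4578, -0.173, 0.0359]
tool_rot: [-2.021, -2.405, 0.0]
ft_force: [-0.2, -0.1, -2.1]
grip_width: 0.637
grip_force: 19.9
t 8.8 p [ 457.8 -173.    35.9] toolY 9.9 F [-0.19 -0.11 -2.13] grip 0.637 19.86847484304235
  xyz mm [0.3 0.3 0.4] w deg [-0.02  0.   -0.1 ]
```

```bash
python3 -m handwheel '[{"x":0,"y":0,"z":0.0008,"wx":0,"wy":0,"wz":0},{"x":0,"y":0,"z":0.0012,"wx":0,"wy":0,"wz":0},{"x":0,"y":0,"z":0.0012,"wx":0,"wy":0,"wz":0}]' 0.03 20
python3 -m handwheel '[{"x":0,"y":0,"z":0,"wx":0,"wy":0,"wz":0},{"x":0,"y":0,"z":0,"wx":0,"wy":0,"wz":0},{"x":0,"y":0,"z":0,"wx":0,"wy":0,"wz":0},{"x":0,"y":0,"z":0,"wx":0,"wy":0,"wz":0},{"x":0,"y":0,"z":-0.02,"wx":0,"wy":0,"wz":0},{"x":0,"y":0,"z":-0.045,"wx":0,"wy":0,"wz":0},{"x":0,"y":0,"z":-0.07,"wx":0,"wy":0,"wz":0},{"x":0,"y":0,"z":-0.07,"wx":0,"wy":0,"wz":0}]' 0.074 20
python3 -c "
from h import *
go((*w(-100,-52-47-40),.09,10))
d=ctrl.get_image('side');im=d['image'][:,:,::-1].copy()
k=12;x0,y0=245,138
c=cv2.resize(im[y0:y0+48,x0:x0+50],None,fx=k,fy=k,interpolation=cv2.INTER_CUBIC)
th=np.linspace(0,6.283,80)
def cir(o,r,z,col):
    P=np.c_[o[0]+r*np.cos(th),o[1]+r*np.sin(th),0*th+z];p=((proj(d,P)-[x0,y0]+.5)*k).astype(int);cv2.polylines(c,[p],True,col,1)
cir((.4581,-.1722),.028,.062,(0,0,255))
cir((.4581,-.1722),.028,.032,(0,0,255))
cv2.imwrite('pics/c6.png',c)"
```

```text
time: 9.05
position: [0.4579, -0.173, 0.0349]
tool_rot: [2.021, 2.405, -0.0]
ft_force: [-0.0, -1.1, -1.7]
grip_width: 0.632
grip_force: 19.9
time: 9.72
position: [0.4613, -0.1741, 0.1097]
tool_rot: [2.016, 2.398, 0.002]
ft_force: [0.4, -0.2, -0.1]
grip_width: 0.846
grip_force: 0.0
t 9.72 p [ 461.3 -174.1  109.7] toolY 9.9 F [ 0.43 -0.18 -0.06] grip 0.846 0.0
  xyz mm [-84.9  -2.9  20.1] w deg [ 0.38  0.31 -0.1 ]
```

View pics/c6.png

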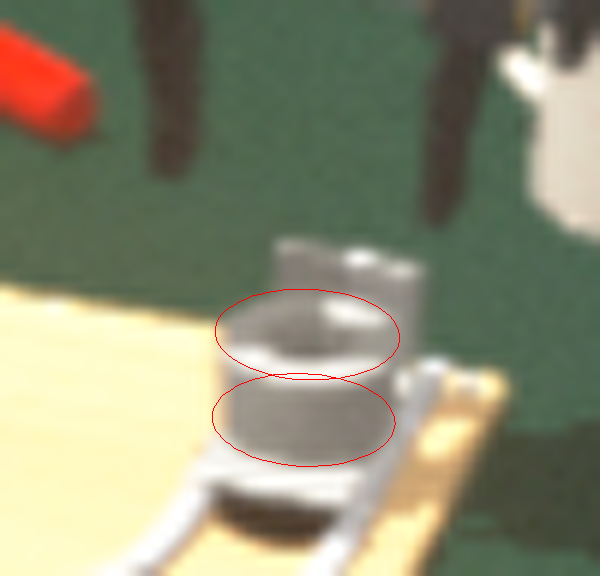

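The bearing sits flat on the plate, matching the predicted circles at z 32 and 62 mm. Next I'll close the fingers and move behind the push plate.

```bash
python3 -m handwheel '[{"x":-0.02,"y":-0.001,"z":-0.005,"wx":0,"wy":0,"wz":0},{"x":-0.05,"y":-0.003,"z":-0.005,"wx":0,"wy":0,"wz":0},{"x":-0.075,"y":-0.003,"z":-0.005,"wx":0,"wy":0,"wz":0},{"x":-0.085,"y":-0.003,"z":-0.005,"wx":0,"wy":0,"wz":0},{"x":-0.085,"y":-0.003,"z":-0.005,"wx":0,"wy":0,"wz":0},{"x":-0.085,"y":-0.003,"z":0.02,"wx":0,"wy":0,"wz":0},{"x":-0.085,"y":-0.003,"z":0.045,"wx":0,"wy":0,"wz":0},{"x":-0.085,"y":-0.003,"z":0.065,"wx":0,"wy":0,"wz":0},{"x":-0.085,"y":-0.003,"z":0.07,"wx":0,"wy":0,"wz":0},{"x":-0.085,"y":-0.003,"z":0.07,"wx":0,"wy":0,"wz":0}]' 0 20
cat >> h.py <<'E'
from scipy.optimize import brentq
def cl(s): # centreline, s = track y on first leg; end of bend at s=157.08
    if s<=0:return np.array([-100,s])
    if s<157.08:a=s/100;return np.array([-100*np.cos(a),100*np.sin(a)])
    return np.array([s-157.08,100])
def sled(s): # rear runner at s -> origin, heading deg (track)
    r=cl(s);f=cl(brentq(lambda u:np.linalg.norm(cl(u)-r)-50,s+40,s+60));d=(f-r)/50
    return (r+f)/2,d
def tool(s,gap=9.5,z=.033):
    o,d=sled(s);p=o-d*(47+gap);x,y=w(*p);return (x,y,z,np.degrees(np.arctan2(d[1],d[0])+TR[2])-90)
E
python3 -c "
from h import *
go(tool(-77,9.5+15),tool(-77))"
```

```text
time: 10.6
position: [0.4681, -0.2548, 0.033]
tool_rot: [-2.016, -2.403, 0.0]
ft_force: [-0.4, 0.5, 0.3]
grip_width: 0.173
grip_force: 0.0
t 10.6 p [ 468.1 -254.8   33. ] toolY 10.0 F [-0.42  0.48  0.27] grip 0.173 0.0
  xyz mm [11.2  4.4  0. ] w deg [-0.18 -0.21 -0.03]
  xyz mm [26.2  4.4  0.1] w deg [-0.18 -0.21 -0.03]
```

```bash
python3 -m handwheel '[{"x":0.004,"y":0.002,"z":0,"wx":0,"wy":0,"wz":0},{"x":0.01,"y":0.0044,"z":0,"wx":0,"wy":0,"wz":0},{"x":0.015,"y":0.0044,"z":0,"wx":0,"wy":0,"wz":0},{"x":0.018,"y":0.0044,"z":0,"wx":0,"wy":0,"wz":0},{"x":0.02,"y":0.0044,"z":0,"wx":0,"wy":0,"wz":0},{"x":0.021,"y":0.0044,"z":0,"wx":0,"wy":0,"wz":0},{"x":0.022,"y":0.0044,"z":0,"wx":0,"wy":0,"wz":0},{"x":0.022,"y":0.0044,"z":0,"wx":0,"wy":0,"wz":0}]' 0 20
python3 -m handwheel '[{"x":0.0005,"y":0,"z":0,"wx":0,"wy":0,"wz":0},{"x":0.001,"y":0,"z":0,"wx":0,"wy":0,"wz":0},{"x":0.0015,"y":0,"z":0,"wx":0,"wy":0,"wz":0},{"x":0.002,"y":0,"z":0,"wx":0,"wy":0,"wz":0}]' 
python3 -m handwheel '[{"x":0.0005,"y":0,"z":0,"wx":0,"wy":0,"wz":0},{"x":0.001,"y":0,"z":0,"wx":0,"wy":0,"wz":0},{"x":0.0015,"y":0,"z":0,"wx":0,"wy":0,"wz":0},{"x":0.002,"y":0,"z":0,"wx":0,"wy":0,"wz":0}]' 
python3 -m handwheel '[{"x":0.0005,"y":0,"z":0,"wx":0,"wy":0,"wz":0},{"x":0.001,"y":0,"z":0,"wx":0,"wy":0,"wz":0},{"x":0.0015,"y":0,"z":0,"wx":0,"wy":0,"wz":0},{"x":0.002,"y":0,"z":0,"wx":0,"wy":0,"wz":0}]' 
python3 -c "
from h import *
go(tool(-77),tool(-50))"
```

```text
time: 11.27
position: [0.4701, -0.2349, 0.035]
tool_rot: [2.021, 2.405, -0.0]
ft_force: [0.6, 0.3, 0.2]
grip_width: 0.006
grip_force: 0.0
time: 11.6
position: [0.4697, -0.2329, 0.0348]
tool_rot: [-2.022, -2.405, 0.0]
ft_force: [-0.7, -0.2, -0.8]
grip_width: 0.002
grip_force: 0.0
time: 11.93
position: [0.4694, -0.2308, 0.0349]
tool_rot: [2.021, 2.405, -0.0]
ft_force: [-0.4, -0.9, 0.1]
grip_width: 0.011
grip_force: 0.0
time: 12.27
position: [0.469, -0.2294, 0.0349]
tool_rot: [2.021, 2.404, -0.001]
ft_force: [0.7, -1.4, -0.1]
grip_width: 0.005
grip_force: 0.8
t 12.27 p [ 469.  -229.4   34.9] toolY 9.89 F [ 0.72 -1.45 -0.08] grip 0.005 0.7727171760052443
  xyz mm [ 1.4 -0.9  1.9] w deg [-0.    0.05 -0.14]
  xyz mm [28.4 -1.   1.8] w deg [-0.    0.05 -0.14]
```

```bash
python3 -m handwheel '[{"x":0.0015,"y":0,"z":0,"wx":0,"wy":0,"wz":0},{"x":0.004,"y":-0.001,"z":0.001,"wx":0,"wy":0,"wz":0},{"x":0.007,"y":-0.001,"z":0.001,"wx":0,"wy":0,"wz":0},{"x":0.010,"y":-0.001,"z":0.001,"wx":0,"wy":0,"wz":0},{"x":0.013,"y":-0.001,"z":0.001,"wx":0,"wy":0,"wz":0},{"x":0.016,"y":-0.001,"z":0.001,"wx":0,"wy":0,"wz":0},{"x":0.019,"y":-0.001,"z":0.001,"wx":0,"wy":0,"wz":0},{"x":0.022,"y":-0.001,"z":0.001,"wx":0,"wy":0,"wz":0},{"x":0.024,"y":-0.001,"z":0.001,"wx":0,"wy":0,"wz":0},{"x":0.024,"y":-0.001,"z":0.001,"wx":0,"wy":0,"wz":0}]'
python3 -c "
from h import *
go(*[tool(s) for s in range(-52,-20,4)])"
```

```text
time: 13.1
position: [0.4638, -0.2046, 0.0338]
tool_rot: [-2.02, -2.405, -0.0]
ft_force: [0.2, -1.1, 0.8]
grip_width: 0.009
grip_force: 0.3
t 13.1 p [ 463.8 -204.6   33.8] toolY 9.94 F [ 0.17 -1.11  0.76] grip 0.009 0.27927292278036475
  xyz mm [ 1.  -0.1  0.8] w deg [-0.02 -0.03 -0.09]
  xyz mm [ 5.  -0.1  0.8] w deg [-0.02 -0.03 -0.06]
  xyz mm [ 9.  -0.2  0.8] w deg [-0.02 -0.03  0.12]
  xyz mm [13.  -0.4  0.8] w deg [-0.02 -0.03  0.49]
  xyz mm [17.  -0.7  0.8] w deg [-0.02 -0.03  1.04]
  xyz mm [21.  -1.2  0.8] w deg [-0.02 -0.03  1.78]
  xyz mm [25.  -1.7  0.8] w deg [-0.02 -0.03  2.71]
  xyz mm [29.  -2.3  0.8] w deg [-0.02 -0.03  3.82]
```

```bash
python3 -m handwheel '[{"x":0.003,"y":0,"z":0,"wx":0,"wy":0,"wz":0},{"x":0.006,"y":0,"z":0,"wx":0,"wy":0,"wz":0},{"x":0.009,"y":-0.0002,"z":0,"wx":0,"wy":0,"wz":0.1},{"x":0.012,"y":-0.0003,"z":0,"wx":0,"wy":0,"wz":0.4},{"x":0.015,"y":-0.0005,"z":0,"wx":0,"wy":0,"wz":0.8},{"x":0.018,"y":-0.0008,"z":0,"wx":0,"wy":0,"wz":1.2},{"x":0.021,"y":-0.0012,"z":0,"wx":0,"wy":0,"wz":1.8},{"x":0.025,"y":-0.0017,"z":0,"wx":0,"wy":0,"wz":2.7},{"x":0.029,"y":-0.0023,"z":0,"wx":0,"wy":0,"wz":3.8}]'
python3 -c "
from h import *
go(*[tool(s) for s in range(-24,14,4)])"
```

```text
time: 13.85
position: [0.4564, -0.1768, 0.0337]
tool_rot: [-2.102, -2.334, 0.0]
ft_force: [-0.1, -0.7, -0.6]
grip_width: 0.009
grip_force: 0.8
t 13.85 p [ 456.4 -176.8   33.7] toolY 6.0 F [-0.12 -0.7  -0.56] grip 0.009 0.8422494407511749
  xyz mm [0.4 0.2 0.7] w deg [-0.02 -0.01 -0.12]
  xyz mm [ 4.4 -0.8  0.7] w deg [-0.02 -0.01  1.19]
  xyz mm [ 8.5 -1.9  0.7] w deg [-0.02 -0.    2.68]
  xyz mm [12.5 -3.1  0.7] w deg [-0.02 -0.    4.35]
  xyz mm [16.6 -4.4  0.7] w deg [-0.02 -0.    6.21]
  xyz mm [20.7 -5.8  0.7] w deg [-0.02 -0.    8.24]
  xyz mm [24.9 -7.3  0.7] w deg [-0.02 -0.   10.45]
  xyz mm [29.2 -8.7  0.7] w deg [-0.02 -0.   12.74]
  xyz mm [ 33.5 -10.    0.7] w deg [-0.02 -0.   15.04]
  xyz mm [ 37.8 -11.1   0.7] w deg [-0.02 -0.   17.33]
```

```bash
python3 -m handwheel '[{"x":0.0044,"y":-0.0008,"z":0,"wx":0,"wy":0,"wz":1.2},{"x":0.0085,"y":-0.0019,"z":0,"wx":0,"wy":0,"wz":2.7},{"x":0.0125,"y":-0.0031,"z":0,"wx":0,"wy":0,"wz":4.3},{"x":0.0166,"y":-0.0044,"z":0,"wx":0,"wy":0,"wz":6.2},{"x":0.0207,"y":-0.0058,"z":0,"wx":0,"wy":0,"wz":8.2},{"x":0.0249,"y":-0.0073,"z":0,"wx":0,"wy":0,"wz":10.4},{"x":0.0292,"y":-0.0087,"z":0,"wx":0,"wy":0,"wz":12.7},{"x":0.0335,"y":-0.01,"z":0,"wx":0,"wy":0,"wz":15},{"x":0.0378,"y":-0.0111,"z":0,"wx":0,"wy":0,"wz":17.3}]'
python3 -c "
from h import *
go(*[tool(s) for s in range(12,54,4)])"
```

```text
time: 14.6
position: [0.4411, -0.1403, 0.0337]
tool_rot: [-2.43, -1.99, 0.001]
ft_force: [-0.5, -0.9, 0.4]
grip_width: 0.004
grip_force: 0.9
t 14.6 p [ 441.1 -140.3   33.7] toolY -11.36 F [-0.46 -0.92  0.37] grip 0.004 0.8632932021282613
  xyz mm [-0.   0.4  0.7] w deg [-0.04  0.01 -0.04]
  xyz mm [ 3.9 -1.8  0.7] w deg [-0.04  0.01  2.26]
  xyz mm [ 7.9 -3.8  0.7] w deg [-0.04  0.01  4.55]
  xyz mm [12.  -5.7  0.7] w deg [-0.04  0.02  6.84]
  xyz mm [16.1 -7.4  0.7] w deg [-0.04  0.02  9.13]
  xyz mm [20.4 -8.9  0.7] w deg [-0.04  0.02 11.42]
  xyz mm [ 24.6 -10.3   0.7] w deg [-0.04  0.02 13.71]
  xyz mm [ 28.9 -11.5   0.7] w deg [-0.04  0.02 16.01]
  xyz mm [ 33.3 -12.5   0.7] w deg [-0.04  0.02 18.3 ]
  xyz mm [ 37.7 -13.4   0.7] w deg [-4.000e-02  2.000e-02  2.059e+01]
  xyz mm [ 42.2 -14.    0.7] w deg [-4.000e-02  2.000e-02  2.288e+01]
```

```bash
python3 -m handwheel '[{"x":0.0039,"y":-0.0018,"z":0,"wx":0,"wy":0,"wz":2.3},{"x":0.0079,"y":-0.0038,"z":0,"wx":0,"wy":0,"wz":4.5},{"x":0.012,"y":-0.0057,"z":0,"wx":0,"wy":0,"wz":6.8},{"x":0.0161,"y":-0.0074,"z":0,"wx":0,"wy":0,"wz":9.1},{"x":0.0204,"y":-0.0089,"z":0,"wx":0,"wy":0,"wz":11.4},{"x":0.0246,"y":-0.0103,"z":0,"wx":0,"wy":0,"wz":13.7},{"x":0.0289,"y":-0.0115,"z":0,"wx":0,"wy":0,"wz":16},{"x":0.0333,"y":-0.0125,"z":0,"wx":0,"wy":0,"wz":18.3},{"x":0.0377,"y":-0.0134,"z":0,"wx":0,"wy":0,"wz":20.6},{"x":0.0422,"y":-0.014,"z":0,"wx":0,"wy":0,"wz":22.9}]'
python3 -c "
from h import *
go(*[tool(s) for s in range(52,94,4)])"
```

```text
time: 15.43
position: [0.4352, -0.0964, 0.0337]
tool_rot: [-2.777, -1.468, 0.002]
ft_force: [-0.6, -1.5, 1.0]
grip_width: 0.002
grip_force: 1.1
t 15.43 p [435.2 -96.4  33.7] toolY -34.27 F [-0.57 -1.54  0.98] grip 0.002 1.1103094191639684
  xyz mm [0.4 0.3 0.7] w deg [-0.07  0.06 -0.03]
  xyz mm [ 4.3 -1.9  0.7] w deg [-0.06  0.06  2.26]
  xyz mm [ 8.3 -3.9  0.7] w deg [-0.06  0.07  4.56]
  xyz mm [12.4 -5.8  0.7] w deg [-0.06  0.07  6.85]
  xyz mm [16.5 -7.5  0.7] w deg [-0.06  0.07  9.14]
  xyz mm [20.7 -9.   0.7] w deg [-0.06  0.07 11.43]
  xyz mm [ 25.  -10.4   0.7] w deg [-0.06  0.07 13.72]
  xyz mm [ 29.3 -11.6   0.7] w deg [-0.06  0.07 16.01]
  xyz mm [ 33.7 -12.6   0.7] w deg [-0.06  0.07 18.31]
  xyz mm [ 38.1 -13.4   0.7] w deg [-0.05  0.07 20.6 ]
  xyz mm [ 42.5 -14.1   0.7] w deg [-0.05  0.08 22.89]
```

```bash
python3 -m handwheel '[{"x":0.0043,"y":-0.0019,"z":0,"wx":0,"wy":0,"wz":2.3},{"x":0.0083,"y":-0.0039,"z":0,"wx":0,"wy":0,"wz":4.6},{"x":0.0124,"y":-0.0058,"z":0,"wx":0,"wy":0,"wz":6.8},{"x":0.0165,"y":-0.0075,"z":0,"wx":0,"wy":0,"wz":9.1},{"x":0.0207,"y":-0.009,"z":0,"wx":0,"wy":0,"wz":11.4},{"x":0.025,"y":-0.0104,"z":0,"wx":0,"wy":0,"wz":13.7},{"x":0.0293,"y":-0.0116,"z":0,"wx":0,"wy":0,"wz":16},{"x":0.0337,"y":-0.0126,"z":0,"wx":0,"wy":0,"wz":18.3},{"x":0.0381,"y":-0.0134,"z":0,"wx":0,"wy":0,"wz":20.6},{"x":0.0425,"y":-0.0141,"z":0,"wx":0,"wy":0,"wz":22.9}]'
python3 -c "
from h import *
go(*[tool(s) for s in range(92,134,4)])"
```

```text
time: 16.27
position: [0.447, -0.0533, 0.0336]
tool_rot: [-3.013, -0.888, 0.004]
ft_force: [-1.5, -0.9, 1.6]
grip_width: 0.002
grip_force: 1.2
t 16.27 p [447.  -53.3  33.6] toolY -57.17 F [-1.45 -0.91  1.59] grip 0.002 1.21226342394948
  xyz mm [0.4 0.3 0.6] w deg [-0.06  0.13 -0.01]
  xyz mm [ 4.3 -1.9  0.6] w deg [-0.06  0.13  2.28]
  xyz mm [ 8.3 -3.9  0.6] w deg [-0.06  0.13  4.57]
  xyz mm [12.4 -5.8  0.6] w deg [-0.06  0.13  6.87]
  xyz mm [16.5 -7.5  0.6] w deg [-0.05  0.13  9.15]
  xyz mm [20.7 -8.9  0.6] w deg [-0.05  0.13 11.28]
  xyz mm [ 25.  -10.1   0.5] w deg [-0.05  0.13 13.22]
  xyz mm [ 29.2 -11.    0.5] w deg [-0.05  0.13 14.99]
  xyz mm [ 33.4 -11.7   0.5] w deg [-0.05  0.13 16.58]
  xyz mm [ 37.6 -12.    0.5] w deg [-0.04  0.14 17.98]
  xyz mm [ 41.8 -12.2   0.5] w deg [-0.04  0.14 19.21]
```

```bash
python3 -m handwheel '[{"x":0.0043,"y":-0.0019,"z":0,"wx":0,"wy":0,"wz":2.3},{"x":0.0083,"y":-0.0039,"z":0,"wx":0,"wy":0,"wz":4.6},{"x":0.0124,"y":-0.0058,"z":0,"wx":0,"wy":0,"wz":6.9},{"x":0.0165,"y":-0.0075,"z":0,"wx":0,"wy":0,"wz":9.1},{"x":0.0207,"y":-0.0089,"z":0,"wx":0,"wy":0,"wz":11.3},{"x":0.025,"y":-0.0101,"z":0,"wx":0,"wy":0,"wz":13.2},{"x":0.0292,"y":-0.011,"z":0,"wx":0,"wy":0,"wz":15},{"x":0.0334,"y":-0.0117,"z":0,"wx":0,"wy":0,"wz":16.6},{"x":0.0376,"y":-0.012,"z":0,"wx":0,"wy":0,"wz":18},{"x":0.0418,"y":-0.0122,"z":0,"wx":0,"wy":0,"wz":19.2}]'
python3 -c "
from h import *
go(*[tool(s) for s in range(132,174,4)])
for n in('top','side'):
    d=ctrl.get_image(n);cv2.imwrite(f'pics/d_{n}.png',d['image'][:,:,::-1])
b=cv2.imread('pics/d_side.png')[140:220,165:295]
cv2.imwrite('pics/c7.png',cv2.resize(b,None,fx=6,fy=6,interpolation=cv2.INTER_CUBIC))"
```

```text
time: 17.1
position: [0.4752, -0.0199, 0.0334]
tool_rot: [-3.119, -0.374, 0.005]
ft_force: [-2.6, -0.2, 2.3]
grip_width: 0.007
grip_force: 1.2
t 17.1 p [475.2 -19.9  33.4] toolY -76.31 F [-2.56 -0.23  2.3 ] grip 0.007 1.1914220871403813
  xyz mm [0.3 0.6 0.4] w deg [-0.05  0.17  0.08]
  xyz mm [ 4.2 -0.7  0.4] w deg [-0.05  0.17  1.13]
  xyz mm [ 8.2 -1.7  0.4] w deg [-0.05  0.17  2.  ]
  xyz mm [12.2 -2.4  0.4] w deg [-0.05  0.17  2.68]
  xyz mm [16.2 -2.9  0.4] w deg [-0.05  0.18  3.19]
  xyz mm [20.2 -3.1  0.4] w deg [-0.05  0.18  3.51]
  xyz mm [24.2 -3.   0.4] w deg [-0.05  0.18  3.66]
  xyz mm [28.2 -2.8  0.4] w deg [-0.05  0.18  3.66]
  xyz mm [32.2 -2.5  0.3] w deg [-0.05  0.18  3.66]
  xyz mm [36.2 -2.3  0.3] w deg [-0.05  0.18  3.66]
  xyz mm [40.2 -2.   0.3] w deg [-0.05  0.18  3.66]
```

View pics/c7.png

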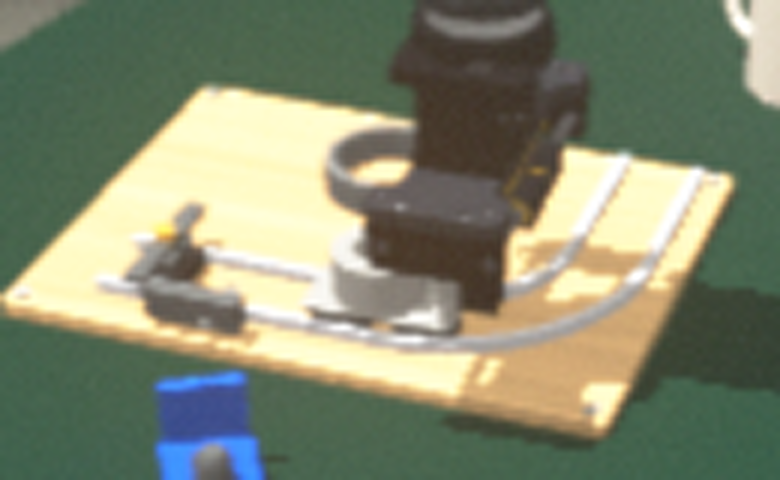

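The crop shows the sled on the last leg with the bearing flat on it, at (390,275), and the stop ahead at (180,260). I'll continue more slowly and read the force.

```bash
python3 -m handwheel '[{"x":0.0042,"y":-0.0007,"z":0,"wx":0,"wy":0,"wz":1.1},{"x":0.0082,"y":-0.0017,"z":0,"wx":0,"wy":0,"wz":2},{"x":0.0122,"y":-0.0024,"z":0,"wx":0,"wy":0,"wz":2.7},{"x":0.0152,"y":-0.0028,"z":0,"wx":0,"wy":0,"wz":3.1},{"x":0.0182,"y":-0.003,"z":0,"wx":0,"wy":0,"wz":3.4},{"x":0.0212,"y":-0.0031,"z":0,"wx":0,"wy":0,"wz":3.6},{"x":0.0242,"y":-0.003,"z":0,"wx":0,"wy":0,"wz":3.7},{"x":0.0272,"y":-0.0028,"z":0,"wx":0,"wy":0,"wz":3.7},{"x":0.0292,"y":-0.0027,"z":0,"wx":0,"wy":0,"wz":3.7},{"x":0.0312,"y":-0.0026,"z":0,"wx":0,"wy":0,"wz":3.7}]'
python3 -c "
from h import *
go(*[tool(s) for s in (160,165,170,180,200)])"
```

```text
time: 18.03
position: [0.5066, -0.0107, 0.0338]
tool_rot: [3.129, 0.276, -0.0]
ft_force: [-1.5, -0.1, -1.2]
grip_width: 0.008
grip_force: 0.8
t 18.03 p [506.6 -10.7  33.8] toolY -79.9 F [-1.53 -0.09 -1.25] grip 0.008 0.8075137319974601
  xyz mm [-4.5 -1.   0.8] w deg [0.01 0.01 0.07]
  xyz mm [ 0.5 -1.   0.8] w deg [0.01 0.01 0.07]
  xyz mm [ 5.5 -1.   0.8] w deg [0.01 0.01 0.07]
  xyz mm [15.5 -1.   0.8] w deg [0.01 0.01 0.07]
  xyz mm [35.5 -1.   0.8] w deg [0.01 0.01 0.07]
```

```bash
python3 -m handwheel '[{"x":0.001,"y":0,"z":0,"wx":0,"wy":0,"wz":0},{"x":0.0025,"y":0,"z":0,"wx":0,"wy":0,"wz":0},{"x":0.004,"y":0,"z":0,"wx":0,"wy":0,"wz":0},{"x":0.0055,"y":-0.0005,"z":0,"wx":0,"wy":0,"wz":0},{"x":0.007,"y":-0.001,"z":0,"wx":0,"wy":0,"wz":0},{"x":0.008,"y":-0.001,"z":0,"wx":0,"wy":0,"wz":0},{"x":0.009,"y":-0.001,"z":0,"wx":0,"wy":0,"wz":0},{"x":0.01,"y":-0.001,"z":0,"wx":0,"wy":0,"wz":0}]'
python3 -m handwheel '[{"x":0.001,"y":0,"z":0,"wx":0,"wy":0,"wz":0},{"x":0.002,"y":0,"z":0,"wx":0,"wy":0,"wz":0},{"x":0.003,"y":0,"z":0,"wx":0,"wy":0,"wz":0},{"x":0.004,"y":0,"z":0,"wx":0,"wy":0,"wz":0}]'
python3 -m handwheel '[{"x":0.001,"y":0,"z":0,"wx":0,"wy":0,"wz":0},{"x":0.002,"y":0,"z":0,"wx":0,"wy":0,"wz":0},{"x":0.003,"y":0,"z":0,"wx":0,"wy":0,"wz":0},{"x":0.004,"y":0,"z":0,"wx":0,"wy":0,"wz":0}]'
python3 -c "
from h import *
go(*[tool(s) for s in (180,)])"
```

```text
time: 18.7
position: [0.5161, -0.008, 0.0339]
tool_rot: [3.129, 0.276, -0.0]
ft_force: [-0.7, -0.9, 0.3]
grip_width: 0.006
grip_force: 0.9
time: 19.03
position: [0.5198, -0.0073, 0.0338]
tool_rot: [3.129, 0.276, -0.001]
ft_force: [-3.5, -1.2, 2.8]
grip_width: 0.008
grip_force: 2.0
time: 19.37
position: [0.5232, -0.007, 0.0338]
tool_rot: [3.129, 0.276, -0.003]
ft_force: [-5.6, -1.2, 4.3]
grip_width: 0.008
grip_force: 3.1
t 19.37 p [523.2  -7.   33.8] toolY -79.92 F [-5.65 -1.24  4.27] grip 0.008 3.0606658570468426
  xyz mm [-1.5 -0.2  0.8] w deg [0.03 0.12 0.05]
```

```bash
python3 -m handwheel '[{"x":0.001,"y":0,"z":0,"wx":0,"wy":0,"wz":0},{"x":0.002,"y":0,"z":0,"wx":0,"wy":0,"wz":0},{"x":0.003,"y":0,"z":0,"wx":0,"wy":0,"wz":0},{"x":0.004,"y":0,"z":0,"wx":0,"wy":0,"wz":0}]'
python3 -m handwheel '[{"x":0.001,"y":0,"z":0,"wx":0,"wy":0,"wz":0},{"x":0.002,"y":0,"z":0,"wx":0,"wy":0,"wz":0},{"x":0.003,"y":0,"z":0,"wx":0,"wy":0,"wz":0},{"x":0.004,"y":0,"z":0,"wx":0,"wy":0,"wz":0}]'
python3 -m handwheel '[{"x":0.001,"y":0,"z":0,"wx":0,"wy":0,"wz":0},{"x":0.002,"y":0,"z":0,"wx":0,"wy":0,"wz":0},{"x":0.003,"y":0,"z":0,"wx":0,"wy":0,"wz":0},{"x":0.004,"y":0,"z":0,"wx":0,"wy":0,"wz":0}]'
python3 -c "
from h import *
go(*[tool(s) for s in (190,)])"
```

```text
time: 19.7
position: [0.5271, -0.0063, 0.0338]
tool_rot: [3.129, 0.276, -0.003]
ft_force: [-5.5, -2.0, 3.8]
grip_width: 0.009
grip_force: 2.9
time: 20.03
position: [0.5313, -0.0055, 0.0338]
tool_rot: [3.129, 0.276, -0.002]
ft_force: [-5.0, -0.2, 3.9]
grip_width: 0.003
grip_force: 2.6
time: 20.37
position: [0.5357, -0.0045, 0.0338]
tool_rot: [3.129, 0.276, -0.0]
ft_force: [-4.5, -1.2, 2.7]
grip_width: 0.004
grip_force: 2.1
t 20.37 p [535.7  -4.5  33.8] toolY -79.91 F [-4.48 -1.21  2.71] grip 0.004 2.1228509210050106
  xyz mm [-4.3 -0.   0.8] w deg [0.01 0.02 0.07]
```

```bash
python3 -m handwheel '[{"x":0.001,"y":0,"z":0,"wx":0,"wy":0,"wz":0},{"x":0.002,"y":0,"z":0,"wx":0,"wy":0,"wz":0},{"x":0.003,"y":0,"z":0,"wx":0,"wy":0,"wz":0},{"x":0.004,"y":0,"z":0,"wx":0,"wy":0,"wz":0}]'
python3 -m handwheel '[{"x":0.001,"y":0,"z":0,"wx":0,"wy":0,"wz":0},{"x":0.002,"y":0,"z":0,"wx":0,"wy":0,"wz":0},{"x":0.003,"y":0,"z":0,"wx":0,"wy":0,"wz":0},{"x":0.004,"y":0,"z":0,"wx":0,"wy":0,"wz":0}]'
python3 -m handwheel '[{"x":0.001,"y":0,"z":0,"wx":0,"wy":0,"wz":0},{"x":0.002,"y":0,"z":0,"wx":0,"wy":0,"wz":0},{"x":0.003,"y":0,"z":0,"wx":0,"wy":0,"wz":0}]'
python3 -c "
from h import *
go(*[tool(s) for s in (205,)])"
```

```text
time: 20.7
position: [0.5399, -0.0036, 0.0338]
tool_rot: [-3.129, -0.277, -0.0]
ft_force: [-3.9, -1.9, 1.6]
grip_width: 0.001
grip_force: 1.7
time: 21.03
position: [0.5439, -0.0028, 0.0338]
tool_rot: [-3.129, -0.277, -0.001]
ft_force: [-2.4, -0.1, 0.4]
grip_width: 0.001
grip_force: 1.2
time: 21.28
position: [0.5469, -0.0024, 0.0338]
tool_rot: [3.129, 0.277, 0.001]
ft_force: [-1.6, -0.5, 1.5]
grip_width: 0.005
grip_force: 0.9
t 21.28 p [546.9  -2.4  33.8] toolY -79.9 F [-1.6  -0.49  1.46] grip 0.005 0.9167647082358599
  xyz mm [-0.7  0.1  0.8] w deg [ 0.   -0.02  0.08]
```

```bash
for i in 1; do python3 -m handwheel '[{"x":0.0007,"y":0,"z":0,"wx":0,"wy":0,"wz":0},{"x":0.0014,"y":0,"z":0,"wx":0,"wy":0,"wz":0},{"x":0.002,"y":0,"z":0,"wx":0,"wy":0,"wz":0}]'; done
python3 -m handwheel '[{"x":0.0005,"y":0,"z":0,"wx":0,"wy":0,"wz":0},{"x":0.001,"y":0,"z":0,"wx":0,"wy":0,"wz":0},{"x":0.0015,"y":0,"z":0,"wx":0,"wy":0,"wz":0}]'
python3 -m handwheel '[{"x":0.0005,"y":0,"z":0,"wx":0,"wy":0,"wz":0},{"x":0.001,"y":0,"z":0,"wx":0,"wy":0,"wz":0}]'
python3 -c "
from h import *
go(tool(205))"
```

```text
time: 21.53
position: [0.5488, -0.0021, 0.0338]
tool_rot: [3.129, 0.277, 0.001]
ft_force: [-1.5, -0.0, 0.1]
grip_width: 0.008
grip_force: 0.7
time: 21.78
position: [0.5498, -0.002, 0.0338]
tool_rot: [3.129, 0.276, -0.001]
ft_force: [-1.7, -0.7, 1.1]
grip_width: 0.005
grip_force: 1.3
time: 21.95
position: [0.5505, -0.0019, 0.0338]
tool_rot: [3.129, 0.276, -0.002]
ft_force: [-4.8, -1.3, 2.7]
grip_width: 0.004
grip_force: 2.1
t 21.95 p [550.5  -1.9  33.8] toolY -79.91 F [-4.81 -1.3   2.67] grip 0.004 2.055751411244273
  xyz mm [-4.3  0.   0.8] w deg [0.02 0.07 0.06]
```

```bash
python3 -m handwheel '[{"x":0.0004,"y":0,"z":0,"wx":0,"wy":0,"wz":0},{"x":0.0008,"y":0,"z":0,"wx":0,"wy":0,"wz":0}]'
python3 -m handwheel '[{"x":0.0003,"y":0,"z":0,"wx":0,"wy":0,"wz":0},{"x":0.0006,"y":0,"z":0,"wx":0,"wy":0,"wz":0}]'
python3 -c "
from h import *
go(tool(205))"
```

```text
time: 22.12
position: [0.5511, -0.0019, 0.0338]
tool_rot: [3.129, 0.276, -0.003]
ft_force: [-5.7, -0.6, 4.5]
grip_width: 0.003
grip_force: 2.9
time: 22.28
position: [0.5514, -0.0019, 0.0338]
tool_rot: [3.129, 0.276, -0.004]
ft_force: [-6.1, -1.2, 4.8]
grip_width: 0.006
grip_force: 3.3
t 22.28 p [551.4  -1.9  33.8] toolY -79.91 F [-6.07 -1.23  4.81] grip 0.006 3.3062782511115074
  xyz mm [-5.2 -0.1  0.8] w deg [0.03 0.14 0.06]
```

Force has risen on the buffer to about 6 N, with the catch passed earlier (force peak, then drop). I'll back off and look.

```bash
python3 -m handwheel '[{"x":-0.001,"y":0,"z":0,"wx":0,"wy":0,"wz":0},{"x":-0.002,"y":0,"z":0,"wx":0,"wy":0,"wz":0},{"x":-0.004,"y":0,"z":0,"wx":0,"wy":0,"wz":0},{"x":-0.01,"y":0,"z":0,"wx":0,"wy":0,"wz":0},{"x":-0.025,"y":0,"z":0,"wx":0,"wy":0,"wz":0},{"x":-0.045,"y":0,"z":0,"wx":0,"wy":0,"wz":0},{"x":-0.06,"y":0,"z":-0.01,"wx":0,"wy":0,"wz":0},{"x":-0.06,"y":0,"z":-0.04,"wx":0,"wy":0,"wz":0},{"x":-0.06,"y":0,"z":-0.08,"wx":0,"wy":0,"wz":0},{"x":-0.06,"y":0,"z":-0.12,"wx":0,"wy":0,"wz":0}]'
python3 -m handwheel '[{"x":0,"y":0.03,"z":0,"wx":0,"wy":0,"wz":0},{"x":0,"y":0.07,"z":0,"wx":0,"wy":0,"wz":0},{"x":0,"y":0.11,"z":0,"wx":0,"wy":0,"wz":0},{"x":0,"y":0.15,"z":0,"wx":0,"wy":0,"wz":0},{"x":0,"y":0.19,"z":0,"wx":0,"wy":0,"wz":0},{"x":0,"y":0.21,"z":0,"wx":0,"wy":0,"wz":0},{"x":0,"y":0.21,"z":0,"wx":0,"wy":0,"wz":0}]'
python3 -c "
from h import *
go()
t=ctrl.get_image('top');s=ctrl.get_image('side')
k=8
def crop(d,x0,y0,W,H,circ):
    c=cv2.resize(d['image'][y0:y0+H,x0:x0+W,::-1].copy(),None,fx=k,fy=k,interpolation=cv2.INTER_CUBIC)
    th=np.linspace(0,6.283,80)
    for o,r,z in circ:
        p=((proj(d,np.c_[o[0]+r*np.cos(th),o[1]+r*np.sin(th),0*th+z])-[x0,y0]+.5)*k).astype(int);cv2.polylines(c,[p],True,(0,0,255),1)
    return c
C=[(w(78,100),.028,.062)]
cv2.imwrite('pics/c8.png',np.hstack([crop(t,214,95,46,70,C),crop(s,178,150,54,70,C)]))"
```

```text
time: 23.12
position: [0.4921, -0.0118, 0.1546]
tool_rot: [-3.129, -0.277, 0.002]
ft_force: [0.7, -0.2, 0.2]
grip_width: 0.008
grip_force: 0.0
time: 23.7
position: [0.5295, -0.2257, 0.1535]
tool_rot: [3.128, 0.263, 0.001]
ft_force: [-0.5, -1.1, -1.1]
grip_width: 0.006
grip_force: 0.0
t 23.7 p [ 529.5 -225.7  153.5] toolY -80.39 F [-0.51 -1.13 -1.13] grip 0.006 0.0
```

View pics/c8.png

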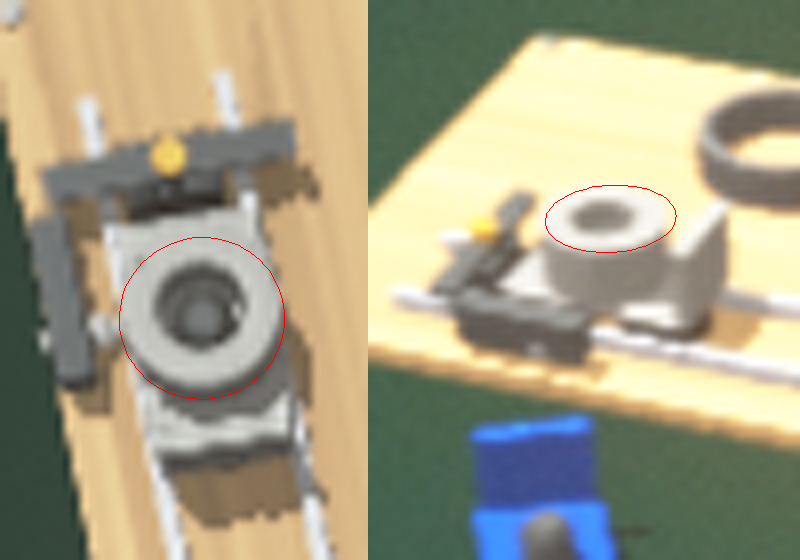

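```bash
python3 -c "
from h import *
T=ctrl.get_image('top')
def tt(u,v,z,k=8,x0=214,y0=95):
    p=atz(T,(x0+u/k-.5,y0+v/k-.5),z);return (R.from_euler('z',-TR[2]).apply(np.r_[p[:2]-TR[:2],0])*1e3).round(1)
print('spigot',tt(200,314,.054),'bearing',tt(202,310,.062),'roller',tt(103,328,.022),'plate front',tt(180,215,.032),'push top',tt(225,440,.067),'buffer',tt(178,203,.025), 'stop bar front', tt(170,187,.03))
a=T['image'];print('roller before',)
t0=cv2.imread('pics/top0.png');x0,y0=214,130
print(t0[y0:y0+12,x0:x0+20].mean(2).astype(int));print(a[y0:y0+12,x0:x0+20].mean(2).astype(int))"
```

```text
spigot [ 81.6 100.4   0. ] bearing [80.8 99.5  0. ] roller [ 91.1 134.4   0. ] plate front [123.1 100.5   0. ] push top [ 34.3 100.3   0. ] buffer [129.4 100.4   0. ] stop bar front [134.2 102.1   0. ]
roller before
[[ 61  61  61  61  61 115 119 116 116  95 105 166 172 172 222 232 199 182
  182 180]
 [ 61  61  60  61  59 112 118 116 116 108 102 133 166 171 210 231 192 180
  183 182]
 [ 60  60  61  61  61 107 118 117 117 115  92 102 163 171 204 230 210 185
  183 183]
 [ 61  61  61  60  61 112 120 118 117 120  92 103 163 171 194 230 225 204
  186 190]
 [ 60  60  60  61  61  91 119 119 116 118  90 151 191 173 187 219 217 198
  163 196]
 [ 60  61  61  61  62  61 116 119 116 116  95 183 204 169 195 207 184 196
  139 178]
 [ 61  60  61  61  80 132 125 118 116 116 108 142 198 167 167 180 151 158
  136 130]
 [ 60  60  60  60  73 179 135 118 117 117 115  92 159 155 125 164 141 180
  135 107]
 [ 60  61  60  61  62 139 111 114 116 116 118  87 115 122 105 146 208 225
  141 109]
 [ 59  60  61  61  61  75  83 116 117 116 117  88 104 103 102 153 227 233
  159 159]
 [ 59  60  61  61  61  62  64 117 
[... 457 characters left out ...]
 198 194
  191 123]
 [ 60  60  59  59  61  90 118 119 116 118  89 149 190 173 173 195 198 195
  191 132]
 [ 60  59  60  60  61  60 115 119 117 115  94 183 203 168 195 179 195 196
  191 170]
 [ 59  60  60  59  79 131 124 117 116 115 107 141 198 167 168 171 194 197
  192 189]
 [ 60  60  60  60  72 178 135 117 116 115 115  90 159 154 125 126 188 198
  194 193]
 [ 60  60  60  60  60 139 111 114 116 115 118  87 116 121 105 119 146 195
  196 195]
 [ 58  60  61  60  60  74  82 116 117 115 117  86 104 103 101 153 150 165
  194 197]
 [ 59  60  60  61  60  61  64 116 118 116 115  95 104 102 145 168 192 126
  149 192]
 [ 60  59  59  60  60  60  59 114 120 116 107  84  95  99 161 171 203 153
  104 135]]
```

The crop shows the sled against the stop's buffer, at crop (180,205), with the bearing aboard and flat. The catch pixels match the starting image, so it is fully out, and the force history shows it was passed. I'm handing the job in.

```bash
python3 -c "
from bench import ctrl
print(ctrl.close_job())"
```

```text
the job is handed in; nothing more can be done
None
```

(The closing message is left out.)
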